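# Shim the low corner of a bench hot plate until the level reads centred

## Robot

A 6-joint arm with a two-finger parallel gripper is mounted at the origin on the work surface. World frame = base frame: x ahead of the robot, y to its left, z up, the work surface at z = 0. Lengths are in m, angles in rad, forces in N, time in s.
With the tool pointing down it reaches from about 0.35 to 0.975 m from the base axis. Payload 4.9 kg.
Tool frame: the origin (TCP) lies at the very end of the fingers, on their centre line; the grasp point (between the pads) lies 19 mm behind it; z points along the fingers, y is the line along which they close (so a half turn about z gives the same grasp; the last joint's range is limited). The gripper opens to 85 mm and grips with 20 to 120 N. Pads are 22 mm wide; open, the fingers measure 114 mm over their backs; the gripper's body (76 mm by 85 mm) begins 54 mm behind the grasp point. The pads swing forward as they close: fully open they stand 13 mm farther back than shut.
Start: joints at [-1.452, 0.053, 1.613, -0, 1.476, -0.119], TCP at [0.147, -0.607, 0.231] pointing down, gripper open.
Joint ranges: [-3.01, 3.01], [-1.01, 2.22], [0.06, 2.58], [-1.02, 4.17], [0.09, 2.62], [-3.14, 3.14]. Speed limits (rad/s): [2.57, 2.57, 3.14, 3.14, 3.14, 3.14].

## Interface

Orientations are given as a unit quaternion [x, y, z, w].
In Python, from cell import manip, status, camera, get_calibration, spot_in, regions_of, pinpoint gives the robot as it stands. The module is installed in compiled form; this text tells all that it offers. Calls block until the motion is done:
- manip.movep(position, orientation): joint-space move of the TCP to a pose.
- manip.servo_line(position, attitude=None, feed=0.15, guard=None): straight line of the TCP; attitude=None keeps the orientation; feed is the mean speed in m/s. With guard (N) it stops when the force on the tool has changed by that much, and returns True; else False.
- manip.movej(angles): joint-space move.
- manip.move_gripper(opening): finger opening in m; the grip force is fixed at half the most; returns when the fingers have stopped.
- manip.wait(seconds).
- manip.solve_ik(position, orientation): joint angles nearest the present ones, or None.
- status.get_obs(): the state.
- camera(name): name is "scene" or "side" or "wrist"; returns the picture (384x512x3 uint8, red, green, blue); there is no depth.
- get_calibration(name): a dict with "vfov" (degrees; the focal length in pixels is half the picture's height over the tangent of half this angle, whatever the lens; pixels are square), "cx", "cy" (the principal point, pixels), "R" (3x3) and "t" (3): a world point X has camera coordinates R X + t. Camera axes: x right, y down, z forward; pixel columns grow to the right and rows downward; lengths in m; the calibration is good to about 2 mm. A picture is of the moment at which its call begins: read the wrist's pose just before it. get_calibration takes no time and is no camera call; for the wrist camera it gives the pose at the moment of the call.
A pose or a line that the arm cannot do raises manip.IKError and nothing moves.
- manip.hand_in(): hands the job in; it is judged then, once.
Trained networks look in the newest picture that a camera, given by its name, has taken for a name from the list of things; names that differ only in an ending like _2 or _b are one class to them, and where a whole thing is asked for, a point or a joint stands for the part that bears it (a point fixed in the world has none). Each returns a list of dicts, best first, with "score" (0 to 1); they miss things now and then, are a little off and sometimes report something else, mostly with a low value. They report only what shows in the picture. A call takes as long as a camera call. They do not tell look-alikes from the thing itself.
- spot_in(camera, name): "at" ([column, row] in pixels, amid what is visible of it).
- regions_of(camera, name): "pixels" (384x512 bool, what is visible of it) and "at" ([column, row] in pixels, amid what is visible of it).
- pinpoint(camera, name): "at" ([column, row] in pixels: a listed point, or the origin of a listed thing).
The state is a dict: "clock": time; "joint_positions": joint angles; "qvel": joint speeds; "joint_torque": joint torques, N m; "position": TCP position; "eef_rot": TCP orientation; "force": force on the tool from outside, world axes, zero at the start; "torque": the same for the moment, N m; "width": finger opening in m; "grasp_force": force on a finger pad.
Only numpy, scipy, OpenCV 4.12 (cv2) and the standard library are available. Lean on these libraries where they do the work, as an engineer would, in place of code of your own. Each camera call takes 0.05 s, during which the arm holds its last target. There are 200 camera calls.

## Task

The hot plate for circuit boards (cold, switched off) leans to its front left corner because a rubber foot there has worn down. Pick up the wooden wedge shim and push it, thin end first and flat on the bench, under the front edge just inside that low corner until the ball of the level on top rests between the two centre rings. Ease it in: do not lift the corner up past level, do not shove the hot plate out of its place or touch it with the gripper, and leave the level and the other things on the bench as they are; at the end the shim stays under the corner, carrying it, and is let go.

Things in the scene. Friction and masses are not known exactly. Their poses are not given: they have to be found in the camera images.
- hotplate: Bench hot plate, 2 to 3 kg, loose on three rubber feet: grey steel case 180 mm deep (x), 200 mm wide (y), bare aluminium plate on top. Origin under its middle at the height of the feet's soles; x from its front (robot side, dark display) to its back, y to its left, z up. Case's lower rim 14 mm, top of plate 60 mm above the origin. The space under the case is open apart from the feet
- low_corner (a point): The low front left corner of the case's lower rim: x = -90, y = +100, z = 14 mm in the hot plate's frame. At the start the rim here is only about 3 to 8 mm above the bench and the plate leans 1.5 to 3.5 degrees to this side
- left_foot (a point): Middle of the worn front left foot: x = -70, y = +86 mm in the hot plate's frame. The feet are 20 mm round; the others stand at x = -70, y = -86 and at x = +70, y = 0 mm. Both front feet are worn by unknown amounts, the left one most, so the height to shim is not known beforehand. A shim pushed in along x with its centre line at y = 50 to 55 mm passes beside this foot
- level_ball (a joint): Reading of the ball level: how far its ball stands from the middle, in m along the level's x. The ball rolls to the low side: positive while the hot plate's left side is low, 0 when centred, negative when the left side is too high. It moves 0.7 mm per 0.001 rad of lean and is between the rings within 3.5 mm of 0. It is damped and takes about 1 s to settle after a movement
- level_mid (a point): Middle of the ball level, between its rings, 22 mm above its underside: black bar 176 x 32 mm, 34 mm high, lying loose across the hot plate from left to right, with a clear tube backed with white, in it a dark steel ball of 12 mm; a black ring round the tube 10 mm either side of the middle. x along the bar, to the hot plate's left
- shim_grip (a point): Place to grip the wedge shim: pale wood, 130 mm long, 30 mm wide, flat underside, thickness rising evenly 1 in 6 from 2 mm to 23.7 mm at the thick end; 35 to 65 g; flat on the bench left or right of the hot plate. Point on its centre line, 22 mm from the thick end, 108 mm from the thin end, half-way up (10 mm above its underside, 20 mm thick there). x points to the thin end, z up
- shim_tip (a point): Middle of the shim's thin end, 1 mm above its underside. Pushing the shim in under load takes about 8 to 18 N; once it bears, each mm pushed in along the hot plate's x moves the level's ball by about 0.8 mm. It stays where it is left
- packer_mid (a point): Centre of a flat wooden packer strip 130 x 30 x 12 mm, not tapered; not needed
- reel_mid (a point): Centre of a metal solder reel, 54 mm across, 38 mm high, standing on the bench; not needed
- flux_mid (a point): Centre of a small white bottle with a black cap, 36 mm across, 85 mm high; not needed
Mind the look-alikes: they are no part of the job. Leave any turquoise look-alike of the part that bears shim_grip alone.

How it is judged:
On the way, in this order (a step that is already met when the one before it is completed fails the run):
1. the shim lies flat on the bench with its thin end under the case inside the low corner (x of shim_tip in the frame of hotplate between -0.087 and 0.05 m and y of shim_tip in the frame of hotplate between 0 and 0.097 m and height (world z) of shim_tip below 0.012 m and angle between shim_tip's own z axis and vertical below 0.15 rad), for 0.1 s.
2. the shim, carrying the corner, has brought the ball of the level between the centre rings (contact force between shim and hotplate above 0.5 N and value of joint level_ball between -0.0035 and 0.0035 m), for 0.3 s.
At the end, for the whole second after the job is handed in: The ball of the level rests between the two centre rings (within 3.5 mm of the middle), the shim lies on the bench under the front left quarter of the hot plate, carries its corner and is let go, the hot plate is at rest, and the level still lies across it (all of step 2 and x of shim_tip in the frame of hotplate between -0.087 and 0.05 m and y of shim_tip in the frame of hotplate between 0 and 0.097 m and height (world z) of shim_tip below 0.006 m and angle between hotplate's own z axis and vertical below 0.03 rad and linear speed of hotplate below 0.01 m/s); the robot touches nothing.
It fails at once if the corner is lifted up past level (ball more than 10 mm beyond the middle) (value of joint level_ball below -0.01 m).
It fails at once if the hot plate is shoved out of its place (more than 12 mm) (distance of hotplate from where it was at the start of the episode above 0.012 m).
It fails at once if the shim is forced: more than 25 N between it and the hot plate (contact force between shim and hotplate above 25 N).
It fails at once if the gripper or arm presses on the hot plate (contact force between any of the fingers, the arm and hotplate above 2 N).
It fails at once if the level is knocked askew or off the hot plate, or the packer, the reel or the bottle is moved more than 30 mm (angle between the x axis of level_mid and the y axis of hotplate, either way round above 0.2 rad or x of level_mid in the frame of hotplate above 0.05 m or x of level_mid in the frame of hotplate below -0.04 m or y of level_mid in the frame of hotplate above 0.035 m or y of level_mid in the frame of hotplate below -0.035 m or distance of any of packer_mid, reel_mid, flux_mid from where it was at the start of the episode above 0.03 m).
It also fails if it takes over 58 s, if anything falls off the work surface, if the arm or the gripper's body presses on something with over 40 N, if the wrist force passes 120 N, or if a joint passes its speed limit or range.

## Working session

There is one attempt and no reset: what is moved stays moved. The work goes in short steps, each a Python script; the robot and the scene stay as the last script left them, time stands still between calls to the robot, and variables do not carry over. Pictures are saved under pics/ and viewed, at most 10 in all, crops included, and the job is handed in when it is done.

```bash
mkdir -p pics; cat > h.py <<'E'
import numpy as np, cv2
from cell import manip, status, camera, get_calibration, spot_in, regions_of, pinpoint
def ray(c,px,cal=None):
    k=cal or get_calibration(c); f=192/np.tan(np.radians(k["vfov"])/2)
    R=np.array(k["R"]);t=np.array(k["t"])
    return -R.T@t, R.T@np.array([(px[0]-k["cx"])/f,(px[1]-k["cy"])/f,1.])
def onz(c,px,z,cal=None):
    o,d=ray(c,px,cal); return o+d*(z-o[2])/d[2]
def tri(obs):
    A=np.zeros((3,3));b=np.zeros(3)
    for o,d in obs:
        d=d/np.linalg.norm(d);P=np.eye(3)-np.outer(d,d);A+=P;b+=P@o
    x=np.linalg.solve(A,b); return x
def save(n,im): cv2.imwrite(f"pics/{n}.png",im[:,:,::-1])
E
python3 - <<'E'
from h import *
np.set_printoptions(precision=4,suppress=True)
ims=[]
for c in("scene","side"):
    im=camera(c);ims.append(im);print(c,get_calibration(c))
    for n in("hotplate","low_corner","left_foot","level_mid","level_ball","shim_grip","shim_tip","packer_mid","reel_mid","flux_mid"):
        print(n,[(np.round(r["at"],1),round(r["score"],2)) for r in pinpoint(c,n)[:4]])
save("scene0",cv2.resize(ims[0],(800,600)));save("side0",cv2.resize(ims[1],(800,600)))
E
```

```text
scene {'vfov': 51.108962611124, 'cx': 245.9203501915772, 'cy': 189.67167103557068, 'R': array([[-0.6145,  0.7889,  0.0011],
       [ 0.6008,  0.4689, -0.6475],
       [-0.5113, -0.3973, -0.7621]]), 't': array([ 0.3114, -0.2676,  1.5416])}
hotplate [(array([193.4, 226.6]), 0.58)]
low_corner [(array([235.4, 226. ]), 0.88)]
left_foot [(array([232.7, 230. ]), 0.76)]
level_mid [(array([199.2, 210.9]), 0.65)]Traceback (most recent call last):
  File "<stdin>", line 7, in <module>
ValueError: it knows: flux_mid, hotplate, left_foot, level_mid, low_corner, packer_mid, reel_mid, shim_grip, shim_tip
```

```bash
python3 - <<'E'
from h import *
np.set_printoptions(precision=4,suppress=True)
ims=[];P={}
zz=dict(hotplate=0,low_corner=.006,left_foot=0,level_mid=.08,shim_grip=.01,shim_tip=.001,packer_mid=.006,reel_mid=.019,flux_mid=.042)
for c in("scene","side"):
    im=camera(c);ims.append(im)
    for n in zz:
        for r in pinpoint(c,n)[:4]:
            print(c,n,np.round(r["at"],1),round(r["score"],2),onz(c,r["at"],zz[n]))
print(get_calibration("side"))
save("scene0",cv2.resize(ims[0],(800,600)));save("side0",cv2.resize(ims[1],(800,600)))
E
```

```text
scene hotplate [194.3 224.7] 0.92 [ 0.6757 -0.0675  0.    ]
scene low_corner [234.9 225.2] 0.84 [0.6044 0.0339 0.006 ]
scene low_corner [196.3 210.2] 0.3 [ 0.634  -0.0968  0.006 ]
scene left_foot [230.1 229.5] 0.61 [0.6224 0.0296 0.    ]
scene left_foot [294.7 298.1] 0.45 [0.6875 0.3054 0.    ]
scene left_foot [322.4 270.3] 0.37 [0.5704 0.3207 0.    ]
scene level_mid [202.9 210.6] 0.69 [ 0.661 -0.037  0.08 ]
scene shim_grip [334.4 237.6] 0.76 [0.4611 0.2944 0.01  ]
scene shim_grip [352.6 204.6] 0.59 [0.3177 0.2775 0.01  ]
scene shim_tip [381.2 231.3] 0.89 [0.3486 0.3922 0.001 ]
scene shim_tip [324.6 268.4] 0.76 [0.562  0.3226 0.001 ]
scene shim_tip [264.5 245.3] 0.6 [0.6042 0.1449 0.001 ]
scene packer_mid [181.6 157.2] 0.85 [ 0.4934 -0.2949  0.006 ]
scene packer_mid [130.4 169.6] 0.21 [ 0.6434 -0.3906  0.006 ]
scene reel_mid [295.8 296.8] 0.56 [0.6912 0.3092 0.019 ]
scene flux_mid [134.3 169.4] 0.75 [ 0.6529 -0.3493  0.042 ]
side hotplate [205.5 188.8] 0.6 [ 0.6843 -0.0637  0.    ]
side low_corner [226.2 223. ] 0.71 [0.6013 0.0543 0.006 ]
side low_corner [231.9 120.5] 0.57 [ 0.6731 -
[... 239 characters left out ...]
77 0.01  ]
side shim_grip [255.3 275.6] 0.67 [0.5039 0.2007 0.01  ]
side shim_grip [271.7 315.1] 0.62 [0.4549 0.2916 0.01  ]
side shim_tip [212.5 323.6] 0.96 [0.5746 0.3255 0.001 ]
side shim_tip [318.2 368.1] 0.89 [0.3522 0.3835 0.001 ]
side shim_tip [216.6 252.3] 0.61 [0.6063 0.1446 0.001 ]
side packer_mid [284.8 143.4] 0.65 [ 0.4878 -0.2955  0.006 ]
side reel_mid [153.2 300.9] 0.76 [0.7069 0.3038 0.019 ]
side flux_mid [232.2 117.6] 0.7 [ 0.6644 -0.352   0.042 ]
{'vfov': 49.96282545657418, 'cx': 258.31634785283296, 'cy': 193.24827001951968, 'R': array([[-0.9888, -0.148 ,  0.0196],
       [-0.1184,  0.6979, -0.7064],
       [ 0.0908, -0.7008, -0.7076]]), 't': array([0.5209, 0.1131, 1.0349])}
```

View pics/scene0.png

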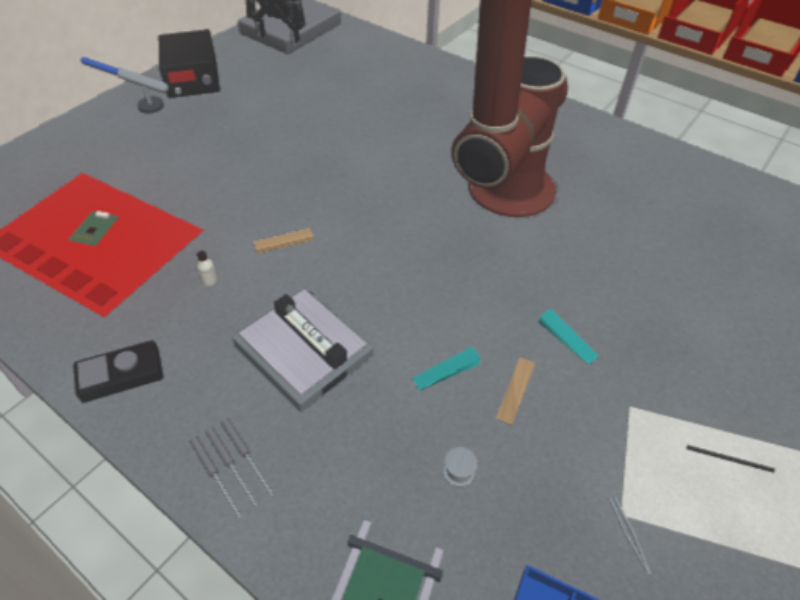

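View pics/side0.png

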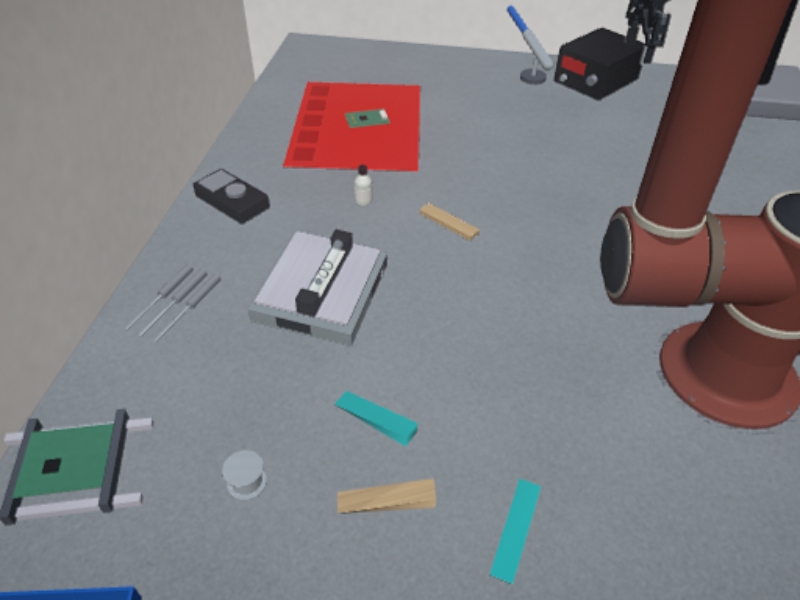

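Wooden candidates: the piece at scene(800) (515,390), which shows a taper in the side view at (387,497), and the flat strip at (283,240), the packer. The turquoise look-alikes at (447,368) and (568,337) are to be left alone. I choose the wooden one on the left, near world (0.51, 0.31), and check it with the wrist camera.

```bash
cat >> h.py <<'E'
from scipy.spatial.transform import Rotation as Ro
def down(yaw): # tool down, tool x at yaw
    return (Ro.from_euler('z',yaw)*Ro.from_quat([1,0,0,0])).as_quat()
E
python3 - <<'E'
from h import *
np.set_printoptions(precision=4,suppress=True)
o=status.get_obs();print(o["eef_rot"],Ro.from_quat(o["eef_rot"]).as_matrix())
manip.movep([0.5,0.27,0.33],down(0))
def look(tag,names,zz):
    cal=get_calibration("wrist");im=camera("wrist")
    print(cal["R"][2],-cal["R"].T@cal["t"])
    for n,z in zip(names,zz):
        for r in pinpoint("wrist",n)[:4]: print(tag,n,np.round(r["at"],1),round(r["score"],2),onz("wrist",r["at"],z,cal))
    save(tag,im); return im
look("w_shim",["shim_grip","shim_tip"],[.01,.001])
manip.movep([0.55,-0.03,0.40],down(0))
look("w_hp",["hotplate","low_corner","left_foot","level_mid"],[0,.006,0,.08])
print(status.get_obs()["clock"])
E
```

```text
[0.9929 0.1186 0.     0.    ] [[ 0.9719  0.2355  0.    ]
 [ 0.2355 -0.9719 -0.    ]
 [ 0.      0.     -1.    ]]
[-0.2713  0.0005 -0.9625] [0.5681 0.2703 0.473 ]
w_shim shim_grip [303.7 153.5] 0.96 [0.5087 0.2011 0.01  ]
w_shim shim_grip [256.7 251.7] 0.93 [0.3249 0.2821 0.01  ]
w_shim shim_grip [249.2 182.8] 0.8 [0.4578 0.2942 0.01  ]
w_shim shim_tip [336.8  95.4] 0.68 [0.6021 0.1494 0.001 ]
w_shim shim_tip [232.4 121.4] 0.65 [0.5613 0.3212 0.001 ]
w_shim shim_tip [200.1 237.3] 0.63 [0.3503 0.3888 0.001 ]
[-0.2717  0.0007 -0.9624] [ 0.6178 -0.0283  0.5427]
w_hp hotplate [279.1  82.2] 0.84 [ 0.68  -0.058  0.   ]
6.1583
```

```bash
python3 -c "
import cv2,numpy as np
cv2.imwrite('pics/w1.png',np.hstack([cv2.resize(cv2.imread('pics/w_%s.png'%t),(400,300)) for t in('shim','hp')]))"
```

```text
(no output)
```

View pics/w1.png

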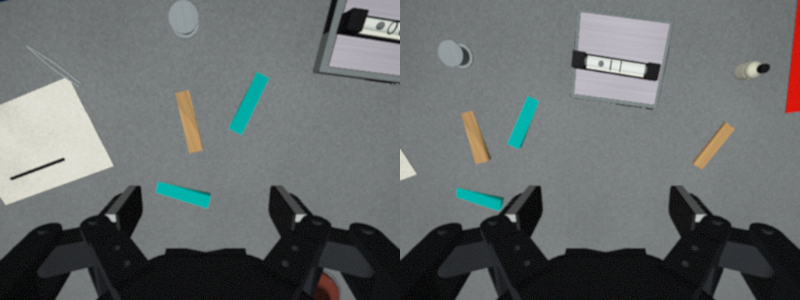

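The left half shows the wood shim at about (190,122), with its thick end towards the robot. The right half shows the hot plate at (622,60), yawed slightly. Next I take closer mask measurements of both.

```bash
cat >> h.py <<'E'
def proj(mask,z,cal):
    k=cal; f=192/np.tan(np.radians(k["vfov"])/2); v,u=np.nonzero(mask)
    d=np.c_[(u-k["cx"])/f,(v-k["cy"])/f,np.ones(len(u))]@k["R"]; o=-k["R"].T@k["t"]
    return (o+d*((z-o[2])/d[:,2])[:,None])[:,:2]
def rect(mask,z,cal):
    return cv2.minAreaRect((proj(mask,z,cal)*1000).astype(np.float32))
def big(m):
    n,l,s,c=cv2.connectedComponentsWithStats(m.astype(np.uint8)); return l==1+np.argmax(s[1:,4])
E
python3 - <<'E'
from h import *
np.set_printoptions(precision=4,suppress=True)
manip.movep([0.71,-0.05,0.33],down(0))
cal=get_calibration("wrist");im=camera("wrist");save("w_hp2",im)
for r in regions_of("wrist","hotplate")[:2]:
    m=r["pixels"]; print("hp",r["score"],m.sum(),rect(m,.055,cal))
    s=im.astype(int); top=m&(s.min(2)>150)
    top=cv2.morphologyEx(top.astype(np.uint8),cv2.MORPH_OPEN,np.ones((5,5)))>0
    print("top",top.sum(),rect(top,.054,cal), cv2.boxPoints(rect(top,.054,cal)))
for r in regions_of("wrist","level_mid")[:2]: print("lev",r["score"],rect(r["pixels"],.085,cal))
for r in pinpoint("wrist","hotplate")[:1]: print(onz("wrist",r["at"],0,cal))
manip.movep([0.56,0.30,0.25],down(0.26))
cal=get_calibration("wrist");im=camera("wrist");save("w_sh2",im)
for r in regions_of("wrist","shim_grip")[:4]:
    m=r["pixels"]; print("shim",np.round(r["at"]),r["score"],m.sum(),im[m].mean(0),rect(m,.012,cal))
for n,z in(("shim_grip",.01),("shim_tip",.001)):
    for r in pinpoint("wrist",n)[:4]: print(n,np.round(r["at"],1),round(r["score"],2),onz("wrist",r["at"],z,cal))
print(status.get_obs()["clock"])
a=[cv2.resize(cv2.imread('pics/w_%s.png'%t),(400,300)) for t in('hp2','sh2')]
cv2.imwrite('pics/w2.png',np.hstack(a))
E
```

```text
hp 0.82 11203 ((684.4781494140625, -57.981719970703125), (199.0016326904297, 178.3679656982422), 82.3771743774414)
top 8770 ((680.1272583007812, -57.701393127441406), (182.39088439941406, 161.52537536621094), 82.51785278320312) [[ 588.177  -137.6037]
 [ 748.327  -158.6371]
 [ 772.0775   22.2009]
 [ 611.9275   43.2343]]
lev 0.91 ((671.1566772460938, -48.8118896484375), (178.20343017578125, 40.311607360839844), 80.52782440185547)
[ 0.6824 -0.0586  0.    ]
shim [216. 294.] 0.84 1598 [  9.9668 164.3673 158.5031] ((332.83868408203125, 322.41058349609375), (131.73348999023438, 43.865806579589844), 75.13410186767578)
shim [250. 201.] 0.66 1805 [182.5396 146.2842  98.4715] ((503.1288757324219, 306.3567199707031), (137.2126922607422, 30.19057846069336), 12.089585304260254)
shim [338. 198.] 0.66 2068 [ 10.7171 163.1446 157.4942] ((542.1484985351562, 179.1962890625), (39.68755340576172, 132.33511352539062), 64.50247192382812)
shim_grip [251.7 230.6] 0.88 [0.4618 0.2917 0.01  ]
shim_grip [236.6 305. ] 0.59 [0.3269 0.2833 0.01  ]
shim_grip [321.6 217.5] 0.56 [0.5092 0.1955 0.01  ]
shim_tip [177.1 276.1] 0.82 [0.349  0.3894 0.001 ]
shim_tip [370.9 164.8] 0.75 [0.6023 0.1488 0.001 ]
shim_tip [250.6 163.4] 0.7 [0.5597 0.3184 0.001 ]
8.7417
```

View pics/w2.png

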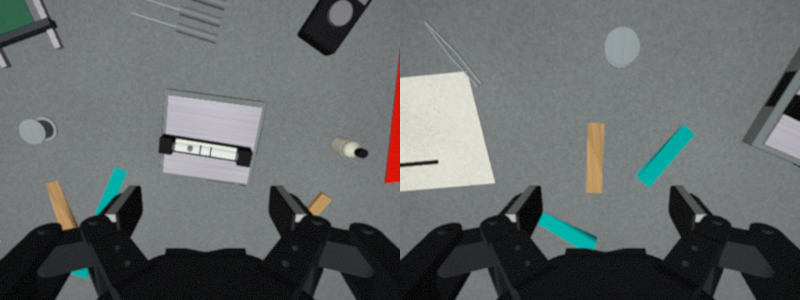

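The wood shim at (595,157) in the right half is tapered and clear of its neighbours, and the hot plate's yaw is about -0.132. I grasp the shim, carry it over and set it down in line with y = 52 mm.

```bash
cat >> h.py <<'E'
YAW=-0.132; HX=np.array([np.cos(YAW),np.sin(YAW)]); HY=np.array([-HX[1],HX[0]]); H0=np.array([.681,-.060])
def hp(x,y): return H0+x*HX+y*HY
def st(t=""):
    o=status.get_obs(); print(t,"t",round(o["clock"],2),"p",np.round(o["position"],4),"F",np.round(o["force"],1),"w",round(o["width"],4),"g",np.round(o["grasp_force"],1)); return o
E
python3 - <<'E'
from h import *
q=down(.215)
manip.move_gripper(.065)
manip.movep([.461,.296,.10],q)
manip.servo_line([.461,.296,.004],feed=.1,guard=8); st("down")
manip.move_gripper(0); st("grip")
manip.servo_line([.461,.296,.12],feed=.12); st("lift")
p=hp(-.235,.052); q2=down(YAW)
manip.movep([*p,.12],q2)
manip.servo_line([*p,.02],feed=.12)
print(manip.servo_line([*p,.004],feed=.02,guard=3)); st("place")
for c in("scene","side"): 
    im=camera(c); save(c+"1",im)
    for n in("shim_tip","low_corner","shim_grip"):
        for r in pinpoint(c,n)[:4]:
            w=onz(c,r["at"],.001 if n=="shim_tip" else .008); d=w[:2]-H0
            if abs(d@HY)<.15: print(c,n,r["score"],w,"hp",d@HX,d@HY)
a=[cv2.resize(cv2.imread(f'pics/{t}1.png')[150:300,150:350],(400,300)) for t in('scene','side')]
cv2.imwrite('pics/p1.png',np.hstack(a))
E
```

```text
down t 10.94 p [0.4617 0.2964 0.0048] F [-0.6  0.4  0.1] w 0.0649 g 0.0
grip t 11.36 p [0.4617 0.2964 0.0049] F [-0.9 -0.2  4.2] w 0.0288 g 60.9
lift t 12.47 p [0.4603 0.2957 0.1188] F [-0.2 -0.4 -1.4] w 0.0284 g 60.4
True
place t 15.22 p [0.4546 0.0225 0.0049] F [ 0.1 -0.6  3.9] w 0.0287 g 60.8
scene shim_tip 0.54 [0.57182373 0.00704288 0.001     ] hp -0.1170504895759099 0.052090198503706636
scene low_corner 0.63 [0.61465675 0.04261239 0.008     ] hp -0.07927163919227183 0.09298782801115008
scene shim_grip 0.82 [0.45811844 0.02247763 0.008     ] hp -0.23179808776482885 0.052425126403683776
side shim_tip 0.58 [0.56106388 0.01465725 0.001     ] hp -0.12871891540902342 0.05822214544626186
side low_corner 0.63 [0.59903614 0.05502566 0.008     ] hp -0.09639015588029881 0.10323717555255668
side shim_grip 0.96 [0.4622144  0.00586995 0.008     ] hp -0.22555191102135175 0.03650102212230174
```

View pics/p1.png

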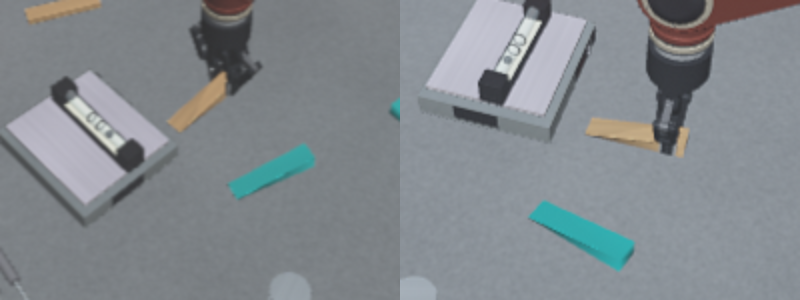

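The shim is flat, lined up at y≈52 mm, its tip 30 mm before the edge. I now set up the ball reading by rectifying the tube from the fixed cameras.

```bash
cat >> h.py <<'E'
def strip(im,c,mid,ang,z=.082,slope=0.,cal=None,S=np.arange(-60,60.1,.5),W=np.arange(-14,14.1,.5)):
    k=cal or get_calibration(c); f=192/np.tan(np.radians(k["vfov"])/2)
    s,w=np.meshgrid(S/1000,W/1000); a=np.array([np.cos(ang),np.sin(ang)]); b=np.array([a[1],-a[0]])
    X=np.stack([mid[0]+s*a[0]+w*b[0],mid[1]+s*a[1]+w*b[1],z-slope*s],-1)@k["R"].T+k["t"]
    return cv2.remap(im,(f*X[...,0]/X[...,2]+k["cx"]).astype(np.float32),(f*X[...,1]/X[...,2]+k["cy"]).astype(np.float32),cv2.INTER_CUBIC)
E
python3 - <<'E'
from h import *
o=[]
for c in("scene","side"):
    im=cv2.imread(f"pics/{c}1.png")
    o.append(strip(im,c,(.671,-.049),np.radians(81.5),slope=.04))
o=np.vstack(o); cv2.imwrite("pics/strip.png",cv2.resize(o,None,fx=3,fy=3,interpolation=cv2.INTER_NEAREST))
E
```

```text
(no output)
```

View pics/strip.png

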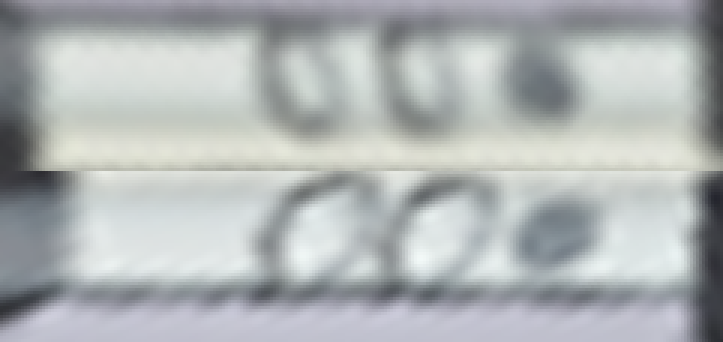

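Each strip shows both rings (scene 299/420, side 320/443) and the ball at 541/557, so the reading is about +30 mm. I push in until the shim bears, then onward in steps.

```bash
cat >> h.py <<'E'
def ball(tag,mids=(0.,3.5),show=False):
    out=[];S=np.arange(-60,60.1,.5)
    for c,m in zip(("scene","side"),mids):
        im=camera(c); g=strip(im,c,(.671,-.049),np.radians(81.5),slope=.02); out.append(g)
        d=g.astype(float).mean(2)[24:34].mean(0); sel=(abs(S-m)<45)
        k=np.convolve(np.clip(np.median(d[sel])-d,0,None),np.ones(20),'same'); k[~sel]=0
        i=np.argmax(k); w=np.clip(np.median(d[sel])-d,0,None)[i-14:i+15]; print(tag,c,"ball~",round((S[i-14:i+15]*w).sum()/w.sum()-m,1))
    cv2.imwrite(f"pics/s_{tag}.png",cv2.resize(np.vstack(out),None,fx=3,fy=3)[:,:,::-1])
E
python3 - <<'E'
from h import *
ball("a")
f0=status.get_obs()["force"]
for x in np.arange(-.225,-.1499,.005):
    h=manip.servo_line([*hp(x,.052),.0045],feed=.03,guard=20)
    o=status.get_obs(); f=o["force"]; d=o["position"][:2]-H0
    print(round(x,3),h,"act",np.round([d@HX,d@HY,o["position"][2]],4),"F",np.round([f[:2]@HX,f[:2]@HY,f[2]],1))
    if h or abs(f[:2]@HX)>6: break
manip.wait(.5)
ball("b"); st()
E
```

```text
a scene ball~ 30.3
a side ball~ 28.2
-0.225 False act [-0.2255  0.0521  0.0049] F [-3.5  0.1 10.7]
-0.22 False act [-0.2204  0.052   0.0049] F [-2.3 -0.3  8.9]
-0.215 False act [-0.2154  0.0521  0.0049] F [-3.5  0.5  8.3]
-0.21 False act [-0.2104  0.0521  0.0049] F [-3.   0.2  9.5]
-0.205 False act [-0.2054  0.0521  0.0049] F [-3.2  0.1  8.8]
-0.2 False act [-0.2004  0.052   0.0049] F [-3.5  0.5  8.8]
-0.195 False act [-0.1954  0.0521  0.0049] F [-3.3 -0.4  8.2]
-0.19 False act [-0.1904  0.0521  0.0049] F [-2.8 -0.5  8.1]
-0.185 False act [-0.1854  0.0521  0.0049] F [-3.3 -0.8  8.5]
-0.18 False act [-0.1804  0.0521  0.0049] F [-3.6 -0.1  8.1]
-0.175 False act [-0.1754  0.0521  0.0049] F [-3.  -0.2  8.9]
-0.17 False act [-0.1706  0.0521  0.0049] F [-3.4 -0.7  9.4]
-0.165 False act [-0.1678  0.0521  0.0049] F [-12.2  -0.8  17.5]
b scene ball~ 30.0
b side ball~ 27.2
 t 20.65 p [0.5215 0.0138 0.0049] F [-12.8   2.1  18. ] w 0.0286 g 62.6
```

```bash
python3 - <<'E'
from h import *
for i,x in enumerate(np.arange(-.163,-.1409,.002)):
    h=manip.servo_line([*hp(x,.052),.005],feed=.012,guard=18)
    o=status.get_obs(); f=o["force"]; d=o["position"][:2]-H0
    print(round(x,3),h,"act",np.round([d@HX,d@HY,o["position"][2]],4),"F",np.round([f[:2]@HX,f[:2]@HY,f[2]],1))
    if f[:2]@HX<-24: break
    if i%4==3: ball(f"c{i}")
manip.wait(.5)
ball("d"); st()
for r in pinpoint("side","hotplate")[:1]: print(onz("side",r["at"],0))
E
```

```text
-0.163 False act [-0.1673  0.0521  0.0049] F [-15.9  -0.1  19.3]
-0.161 False act [-0.1662  0.0521  0.0049] F [-20.6  -0.9  23.1]
-0.159 False act [-0.1647  0.0522  0.0047] F [-20.7  -1.4  23.5]
-0.157 False act [-0.1632  0.052   0.0046] F [-22.4  -0.9  23.7]
c3 scene ball~ 27.9
c3 side ball~ 25.0
-0.155 False act [-0.1614  0.0521  0.0046] F [-23.6   0.6  25.7]
-0.153 False act [-0.1594  0.0521  0.0046] F [-23.   -0.8  25.6]
-0.151 False act [-0.1574  0.0521  0.0046] F [-22.9  -0.2  25.1]
-0.149 False act [-0.1553  0.0521  0.0046] F [-22.8  -0.7  24.6]
c7 scene ball~ 20.8
c7 side ball~ 18.8
-0.147 False act [-0.1533  0.0521  0.0046] F [-22.2  -0.8  24.9]
-0.145 False act [-0.1513  0.0521  0.0046] F [-22.2  -0.4  24.3]
-0.143 False act [-0.1492  0.0521  0.0046] F [-22.6  -0.8  23.1]
-0.141 False act [-0.1472  0.0522  0.0046] F [-22.9  -0.7  24.1]
c11 scene ball~ 14.9
c11 side ball~ 12.7
d scene ball~ 12.8
d side ball~ 10.9
 t 25.36 p [0.5419 0.0111 0.0046] F [-22.1   2.   23.9] w 0.0286 g 63.6
[ 0.68552889 -0.06989088  0.        ]
```

View pics/s_d.png

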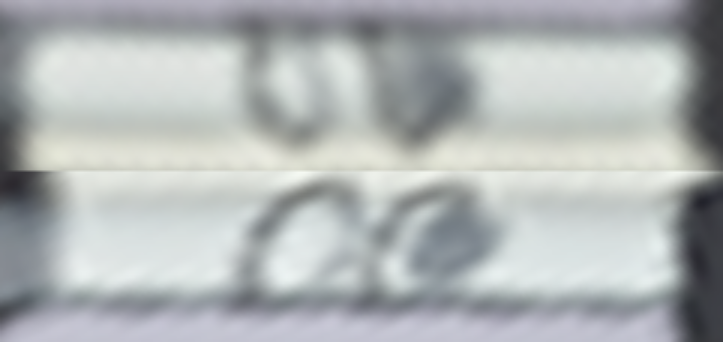

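Rings are now at 285/408 (scene) and 305/428 (side), with the ball at 435/455. The reading is about +14.8 mm, at 0.79 mm per mm pushed. It needs about 18.5 mm more.

```bash
python3 - <<'E'
from h import *
for i,x in enumerate(np.arange(-.139,-.1249,.002)):
    h=manip.servo_line([*hp(x,.052),.005],feed=.012,guard=18)
    o=status.get_obs(); f=o["force"]; d=o["position"][:2]-H0
    print(round(x,3),h,"act",np.round([d@HX,d@HY],4),"F",np.round([f[:2]@HX,f[2]],1))
    if h or f[:2]@HX<-25: break
manip.wait(.8)
ball("e"); st()
E
```

```text
-0.139 False act [-0.1452  0.0522] F [-21.8  23.8]
-0.137 False act [-0.1431  0.0522] F [-23.2  23.6]
-0.135 False act [-0.1411  0.0522] F [-21.6  23.5]
-0.133 False act [-0.1391  0.0522] F [-20.9  22.7]
-0.131 False act [-0.1371  0.0522] F [-21.7  23.6]
-0.129 False act [-0.1351  0.0522] F [-21.5  23. ]
-0.127 False act [-0.1331  0.0522] F [-21.   23.4]
-0.125 False act [-0.1312  0.0523] F [-22.1  23.1]
e scene ball~ -1.1
e side ball~ -3.2
 t 28.84 p [0.5578 0.0091 0.0046] F [-21.7   3.   22.5] w 0.0287 g 63.5
```

View pics/s_e.png

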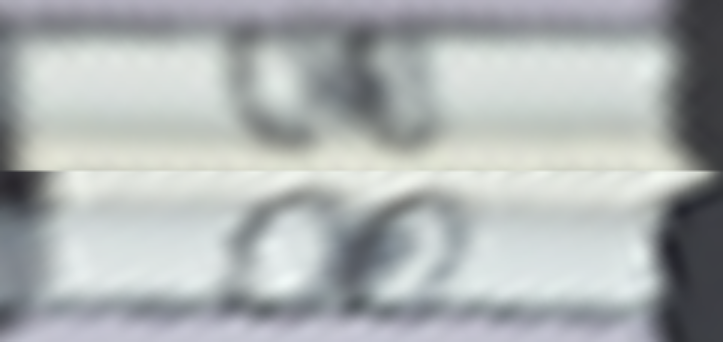

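The ball sits about +2.5 mm from the ring midpoint (scene 348 vs 333). I push about 3 mm more, relax the arm, release and retreat, then check with the wrist camera.

```bash
python3 - <<'E'
from h import *
def s(t):
    o=status.get_obs(); f=o["force"]; d=o["position"][:2]-H0
    print(t,round(o["clock"],2),"act",np.round([d@HX,d@HY,o["position"][2]],4),"F",np.round([f[:2]@HX,f[:2]@HY,f[2]],1))
for x in(-.1235,-.122): manip.servo_line([*hp(x,.052),.005],feed=.012,guard=18); s(x)
manip.servo_line([*hp(-.1265,.052),.005],feed=.012); s("relax")
manip.move_gripper(.06); s("open")
p=status.get_obs()["position"]
manip.servo_line([*p[:2],.05],feed=.08)
manip.servo_line([*(p[:2]-.06*HX),.16],feed=.15)
manip.movep([0.70,-0.05,0.33],down(0)); manip.wait(.3)
s("up"); ball("f",(-3.,.5))
cal=get_calibration("wrist");im=camera("wrist");save("w_end",im)
for r in regions_of("wrist","level_mid")[:1]:
    c,_,_=rr=rect(r["pixels"],.085,cal); print(rr)
for r in regions_of("wrist","hotplate")[:1]: print(rect(r["pixels"],.057,cal))
g=strip(im,"wrist",np.array(c)/1000,np.radians(82),cal=cal,z=.082)
cv2.imwrite("pics/end.png",np.vstack([cv2.resize(g,(720,200))[:,:,::-1],cv2.resize(im[40:300,100:400],(720,390))[:,:,::-1]]))
E
```

```text
-0.1235 29.12 act [-0.1298  0.0522  0.0046] F [-22.   -0.1  23.7]
-0.122 29.39 act [-0.1284  0.0523  0.0046] F [-23.   -0.5  24.1]
relax 29.92 act [-0.1284  0.0522  0.0047] F [-5.5  1.3  8.6]
open 30.32 act [-0.1267  0.0519  0.0046] F [-0.2  0.1  1.1]
up 33.37 act [0.0169 0.0127 0.3296] F [ 0.8 -0.6 -0. ]
f scene ball~ 0.2
f side ball~ -2.2
((672.1227416992188, -51.82331085205078), (178.91868591308594, 38.8411750793457), 81.16960144042969)
((684.807861328125, -58.792694091796875), (196.62094116210938, 178.41058349609375), 82.76493072509766)
```

View pics/end.png

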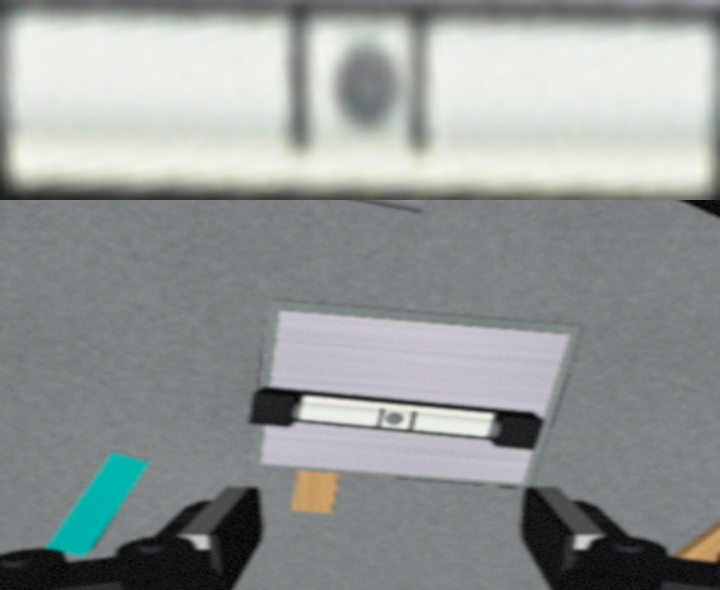

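The rings are at 300 and 419 and the ball at 367, about 1.2 mm off centre. The shim sits under the edge, released.

```bash
python3 -c "
from h import *
print(manip.hand_in())"
```

```text
the job is handed in; nothing more can be done
None
```

I pushed the wooden shim under the front edge just inside the low corner and let go of it. The level's ball rests about 1.2 mm from the middle, between the centre rings, and the job is handed in; no verdict came back.

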